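Stack the brake pack on the splined hub

TASK

Finish the motor's brake pack: one round disc is already on the splined hub. Add a hexagonal separator, then the loose round disc, then the other separator, each flat and fully home on the plate below with its ear between a pair of pins: both separators with their ears on the side opposite to the fitted disc's ear, and the second disc with its ear on the same side as the first. Let go of everything, and do not shift or knock over the torch, the small bottle or the solder spool.

Things in the scene. Friction and masses are not known exactly. Their poses are not given: they have to be found in the camera images.
- hub: fixed upright hub of a motor brake. Origin: on its axis at the bench top. Aluminium flange 130 mm across, 10 mm high; boss 72 mm across, up to z = 24 mm, carries the pack; above it a steel hub 26 mm in diameter with splines, tip at z = 78 mm. Half-turn symmetric, but the fitted disc's ear lies towards the hub's +x.
- hub_seat (a point): on the hub axis, at the boss top, 24 mm above the bench, where the pack begins; axes as the hub's. Six round splines stand at 0, 60, 120.. degrees from x: 6 mm wide, 35 mm across them, rounded tops at 69 mm above the bench
- hub_tip (a point): end of the hub's conical nose, 78 mm above the bench. On the hub plates have about 1.7 mm play sideways and 5 degrees in turn
- pins_a (a point): midway between two upright pins at the hub's x = +46 mm, y = +-17.5 mm (8 mm diameter), level with their tops, 62 mm above the bench. An ear drops between them; the fitted disc's ear is here
- pins_b (a point): the same between the two pins at the hub's x = -46 mm, across the hub from it
- disc_1: round steel disc with radial grooves, 60 mm diameter, 10 mm thick, already on the hub. One flat ear, 18 mm wide, reaches 58 mm from the centre. Origin: bore centre, on the underside; z up, x along the ear. Grasp from above across the 60 mm width, fingers at +y and -y; grip firmly (40 to 50 N) or it swings.
- disc_2: loose disc like disc_1: round, 60 mm diameter, 10 mm thick, about 0.13 kg, at first lying flat on top of separator_1. One flat ear, 18 mm wide, reaches 58 mm from the centre. Origin: bore centre, on the underside; z up, x along the ear. Grasp from above across the 60 mm width, fingers at +y and -y; grip firmly (40 to 50 N) or it swings.
- separator_1: plain steel separator, hexagonal, 60 mm across flats (at +y and -y), 6 mm thick, about 0.09 kg, flat on the bench, at first under the loose disc; like separator_2. One flat ear, 18 mm wide, reaches 58 mm from the centre. Origin: bore centre, on the underside; z up, x along the ear. Grasp from above across the 60 mm width, fingers at +y and -y; grip firmly (40 to 50 N) or it swings.
- separator_2: the other separator, same shape (hexagonal, 60 mm across flats, 6 mm thick), flat and uncovered on the bench. One flat ear, 18 mm wide, reaches 58 mm from the centre. Origin: bore centre, on the underside; z up, x along the ear. Grasp from above across the 60 mm width, fingers at +y and -y; grip firmly (40 to 50 N) or it swings.
- torch: bystander: black standing torch, 34 mm diameter, 106 mm tall, origin at the centre of its foot
- flux_bottle: bystander: small brown bottle, 39 mm diameter, 84 mm tall, origin at the centre of its foot
- solder_spool: bystander: spool, flanges 56 mm in diameter, 40 mm tall, standing on its flange; origin at bench level under the middle of its outline incl. the loose wire end (the drum axis lies 17 mm from it, at x = -16, y = 6 mm)
- disc_1_ear (a point): on the ear of disc_1, 48 mm from its centre along x, mid thickness. In the plate's bore (38 mm) six teeth 4.5 mm wide, 30 mm across their tips, point inward at 30, 90, 150.. degrees from the ear and pass between the hub's splines
- separator_1_ear (a point): on the ear of separator_1, 48 mm from its centre along x, mid thickness. In the plate's bore (38 mm) six teeth 4.5 mm wide, 30 mm across their tips, point inward at 30, 90, 150.. degrees from the ear and pass between the hub's splines
- disc_2_ear (a point): on the ear of disc_2, 48 mm from its centre along x, mid thickness. In the plate's bore (38 mm) six teeth 4.5 mm wide, 30 mm across their tips, point inward at 30, 90, 150.. degrees from the ear and pass between the hub's splines
- separator_2_ear (a point): on the ear of separator_2, 48 mm from its centre along x, mid thickness. In the plate's bore (38 mm) six teeth 4.5 mm wide, 30 mm across their tips, point inward at 30, 90, 150.. degrees from the ear and pass between the hub's splines

How it is judged:
By the outcome, as a careful person would: the job done as asked, in the order asked, and still so for the second after the job is handed in, with the robot touching nothing.
It also fails if it takes over 70 s, if anything falls off the work surface, if the arm or the gripper's body presses on something with over 40 N, if the wrist force passes 120 N, or if a joint passes its speed limit or range.

ROBOT

A 6-joint arm with a two-finger parallel gripper is mounted at the origin on a cart in front of the work surface, level with it; the furniture and walls round the work are solid. World frame = base frame: x ahead of the robot, y to its left, z up, the work surface at z = 0. Lengths are in m, angles in rad, forces in N, time in s.
With the tool pointing down it reaches from about 0.325 to 0.775 m from the base axis. Payload 5.5 kg.
Tool frame: the origin (TCP) lies between the finger pads; the fingertips stand 8 mm ahead of it and the grasp point (between the pads) lies 11 mm behind it (manip.tcp_to_tips is the distance from the TCP to the fingertips, in m); z points along the fingers, y is the line along which they close (so a half turn about z gives the same grasp; the last joint's range is limited). The gripper opens to 88 mm and grips with 3 to 60 N. Pads are 20 mm wide; open, the fingers measure 115 mm over their backs; the gripper's body (75 mm by 178 mm) begins 61 mm behind the grasp point.
Start: joints at [1.272, 0.091, 1.231, -0, 1.82, -0.057], TCP at [0.144, 0.583, 0.231] pointing down, gripper open.
Joint ranges: [-2.87, 2.87], [-0.86, 2.18], [0.17, 2.46], [-1.51, 4.65], [0.06, 2.69], [-2.65, 2.65]. Speed limits (rad/s): [2.57, 2.57, 3.01, 3.14, 3.14, 3.14].

INTERFACE

Orientations are given as a unit quaternion [w, x, y, z].
In Python, from bench import manip gives the robot as it stands. Calls block until the motion is done:
- manip.move_to(position, orientation): joint-space move of the TCP to a pose.
- manip.move_l(position, speed=0.15, orientation=None): straight line of the TCP; orientation=None keeps the orientation; speed is the mean speed in m/s.
- manip.movej(angles): joint-space move.
- manip.gripper_open() and manip.close(): open the fingers fully, or close them until they stop; the grip force is fixed at half the most.
- manip.hold(seconds).
- manip.inverse_kinematics(position, orientation): joint angles nearest the present ones, or None.
- manip.state(): the state.
- manip.get_image(name): name is "scene" or "top" or "wrist"; returns a dict with "frame" (480x640x3 uint8, blue, green, red), "depth" (480x640 float32, m along the optical axis (not along the pixel's ray), 0 where there is no reading), "camera_matrix" (3x3 intrinsics, pixels), "view" (4x4, takes a point from world to camera coordinates). Camera axes: x right, y up, looking along -z (the intrinsics and any distortion apply to the point x, -y, -z); pixel columns grow to the right and rows downward; lengths in m; the calibration is good to about 2 mm. A picture is of the moment at which its call begins.
A pose or a line that the arm cannot do raises manip.IKError and nothing moves.
- manip.job_done(): hands the job in; it is judged then, once.
The state is a dict: "time": time; "joint_pos": joint angles; "dq": joint speeds; "joint_torque": joint torques, N m; "ee_pos": TCP position; "ee_rot": TCP orientation; "ft_force": force on the tool from outside, world axes, zero at the start; "moment": the same for the moment, N m; "finger_gap": finger opening in m; "finger_force": force on a finger pad.
Only numpy, scipy, OpenCV 4.12 (cv2) and the standard library are available. Lean on these libraries where they do the work, as an engineer would, in place of code of your own. Each camera call takes 0.05 s, during which the arm holds its last target. There are 200 camera calls.

## Working session

There is one attempt and no reset: what is moved stays moved. The work goes in short steps, each a Python script; the robot and the scene stay as the last script left them, time stands still between calls to the robot, and variables do not carry over. Pictures are saved under pics/ and viewed, at most 10 in all, crops included, and the job is handed in when it is done.

View pictures.

View pics/top0.png

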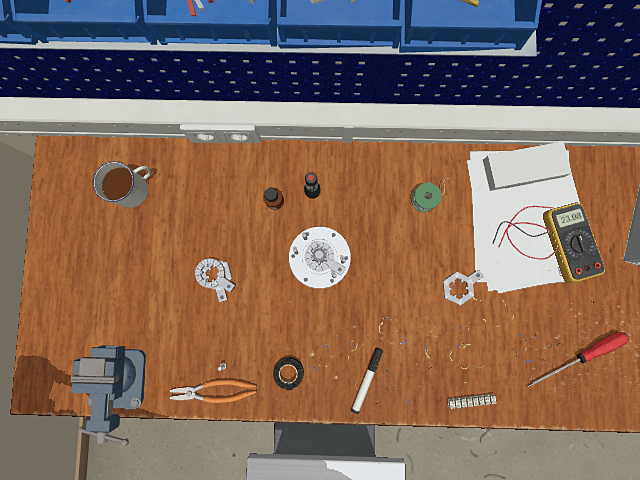

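View pics/scene0.png

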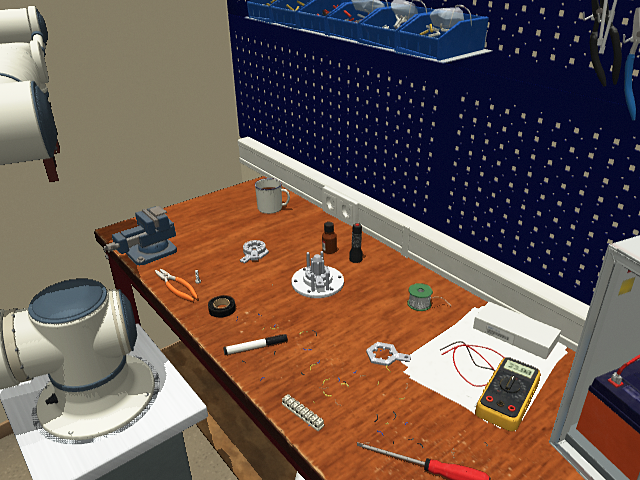

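```bash
cat > h.py <<'E'
import numpy as np, cv2
from bench import manip
def world(im,uv,z=None):
    """pixel(s) -> world; at plane height z, or by depth if z is None"""
    K=im["camera_matrix"]; V=im["view"]; uv=np.atleast_2d(np.asarray(uv,float))
    ray=np.c_[(uv-K[[0,1],[2,2]])/K[[0,1],[0,1]],np.ones(len(uv))]*[1,-1,-1]
    R=V[:3,:3]; c=-R.T@V[:3,3]; d=ray@R
    if z is None:
        t=im["depth"][uv[:,1].round().astype(int),uv[:,0].round().astype(int)]
    else: t=(z-c[2])/d[:,2]
    return c+d*t[:,None]
def cloud(im):
    v,u=np.mgrid[:480,:640]; return world(im,np.c_[u.ravel(),v.ravel()]).reshape(480,640,3)
def down(yaw):
    """tool pointing down, tool x at world angle yaw"""
    return np.array([0,np.cos(yaw/2),np.sin(yaw/2),0])
def grab(n,tag):
    im=manip.get_image(n); cv2.imwrite(f"pics/{tag}.png",im["frame"]); np.savez(f"pics/{tag}.npz",**im); return im
def load(tag): return dict(np.load(f"pics/{tag}.npz"))
E
python3 - <<'E'
from h import *
im=load("top0"); P=cloud(im)
for n,(u,v) in dict(hub=(320,257),stack=(212,273),sep=(459,288),torch=(312,178),bottle=(272,192),spool=(427,196)).items():
    print(n,world(im,[[u,v]]).round(3))
    w=P[v-32:v+33,u-32:u+33].reshape(-1,3); w=w[w[:,2]>.003]
    print('  ',len(w),w.min(0).round(3),w.max(0).round(3),np.median(w,0).round(3))
cv2.imwrite("pics/c.png",np.hstack([cv2.resize(im["frame"][v-35:v+35,u-35:u+35],(266,266),interpolation=2) for u,v in [(215,277),(320,257),(464,285)]]))
E
```

```text
hub [[0.553 0.021 0.076]]
   3053 [ 0.489 -0.042  0.003] [0.626 0.09  0.932] [0.557 0.023 0.012]
stack [[ 0.52   0.249 -0.002]]
   1058 [0.452 0.01  0.003] [0.588 0.316 0.932] [0.51  0.234 0.014]
sep [[ 0.501 -0.268  0.003]]
   808 [ 0.435 -0.334  0.003] [0.569 0.01  0.932] [ 0.513 -0.277  0.006]
torch [[0.701 0.04  0.106]]
   564 [ 0.489 -0.026  0.003] [0.798 0.113 0.932] [0.695 0.042 0.031]
bottle [[0.677 0.118 0.084]]
   500 [0.489 0.01  0.003] [0.765 0.198 0.932] [0.671 0.117 0.05 ]
spool [[ 0.693 -0.202  0.004]]
   814 [ 0.489 -0.27   0.003] [0.763 0.01  0.932] [ 0.687 -0.194  0.039]
```

View pics/c.png

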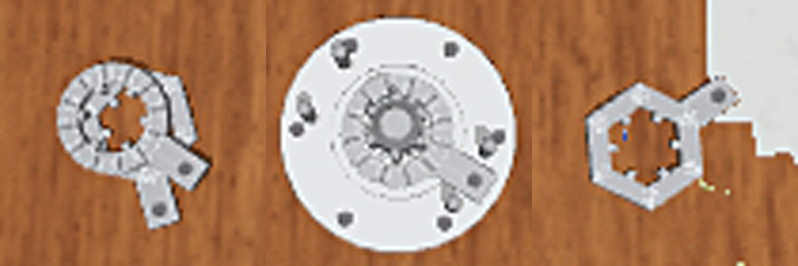

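Run:
```python
from h import *
for p in [(0.553,0.021,.25),(.52,.249,.25),(.501,-.268,.25)]:
    print(p,[(d,manip.inverse_kinematics(np.array(p),down(np.radians(d))).round(2)[[0,5]].tolist() if manip.inverse_kinematics(np.array(p),down(np.radians(d))) is not None else None) for d in (-126,-90,-35,0,54,90,145)])
t=manip.state()["time"]
manip.move_to(np.array([.52,.249,.22]),down(np.radians(54))); im=grab("wrist","stack1"); print(im["camera_matrix"][0,0], im["view"].round(3).tolist())
print(manip.state()["time"]-t); t=manip.state()["time"]
manip.move_to(np.array([.553,.021,.25]),down(np.radians(54))); im=grab("wrist","hub1")
print(manip.state()["time"]-t)
a,b=load("stack1")["frame"],im["frame"]
cv2.imwrite("pics/d.png",cv2.resize(np.hstack([a,b]),(800,300)))
print(manip.state()["ee_pos"])
```

```text
(0.553, 0.021, 0.25) [(-126, [-0.02, -2.54]), (-90, None), (-35, [-0.02, 2.16]), (0, [-0.02, 1.55]), (54, [-0.02, 0.6]), (90, [-0.02, -0.02]), (145, [-0.02, -0.98])]
(0.52, 0.249, 0.25) [(-126, [0.39, -2.13]), (-90, None), (-35, [0.39, 2.57]), (0, [0.39, 1.96]), (54, [0.39, 1.02]), (90, [0.39, 0.39]), (145, [0.39, -0.57])]
(0.501, -0.268, 0.25) [(-126, None), (-90, [-0.55, 2.59]), (-35, [-0.55, 1.63]), (0, [-0.55, 1.02]), (54, [-0.55, 0.08]), (90, [-0.55, -0.55]), (145, [-0.55, -1.51])]
384.7971854817935 [[0.81, -0.586, 0.0, -0.275], [0.562, 0.776, -0.286, -0.455], [0.167, 0.232, 0.958, -0.525], [0.0, 0.0, 0.0, 1.0]]
1.875
0.9750000000000001
[0.55293465 0.0224992  0.24968628]
```

View pics/d.png

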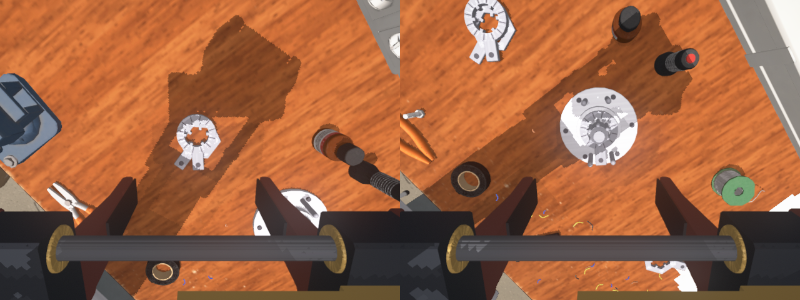

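Run:
```python
from h import *
D=np.radians
def go(p,yaw,tag):
    manip.move_to(np.array(p),down(D(yaw))); manip.hold(.3); grab("wrist",tag)
go([.553,.021,.2],54,"hubA"); go([.553,.021,.2],-126,"hubB")
go([.501,-.268,.15],-55.6,"sepA")
print(manip.state()["time"])
for tag in ["hubA","hubB"]:
    im=load(tag); P=cloud(im).reshape(-1,3); d=im["depth"].ravel()>0
    c=np.array([.553,.021]); r=np.hypot(*(P[:,:2]-c).T)
    m=d&(r<.06)
    print(tag,np.histogram(P[m,2],bins=[-.01,.005,.008,.012,.022,.026,.031,.037,.055,.059,.065,.075,.081])[0])
    tops=[]
    w=P[m&(r>.035)&(P[:,2]>.057)&(P[:,2]<.067)]
    for a in ( (-1,-1),):
        lab=cv2.kmeans(w[:,:2].astype(np.float32),4,None,(3,50,1e-6),10,cv2.KMEANS_PP_CENTERS)
        print(lab[2].round(4).tolist(),np.bincount(lab[1].ravel()), "mean",lab[2].mean(0).round(4))
    t=P[d&(r<.02)&(P[:,2]>.0755)]; print("tip",len(t),t.mean(0).round(4))
    # flange rim, plane z=10
    uv=np.argwhere(np.ones((480,640)))[:, ::-1]
    Q=world(im,uv,.010); g=cv2.cvtColor(im["frame"],cv2.COLOR_BGR2HSV); 
    f=P[d&(P[:,2]>.008)&(P[:,2]<.013)&(r<.085)][:,:2].astype(np.float32)
    h=cv2.convexHull(f); e=cv2.fitEllipse(h); print("flange",len(f),e)
```

```text
10.7167
hubA [   0  450 6239  411 1252  169 2789  347  158  306  666  417]
[[0.5964999794960022, 0.05380000174045563], [0.5199000239372253, -0.006899999920278788], [0.5666000247001648, 0.07159999758005142], [0.5497999787330627, -0.024700000882148743]] [88 71 85 71] mean [0.5582 0.0234]
tip 682 [0.5608 0.029  0.1706]
flange 8324 ((0.5579975843429565, 0.023137910291552544), (0.1285170465707779, 0.12856519222259521), 115.38133239746094)
hubB [  20  737 6279  410 1090  174 2891  388  173  299  661  414]
[[0.5490999817848206, -0.026100000366568565], [0.5960000157356262, 0.052400000393390656], [0.5192999839782715, -0.008500000461935997], [0.5659999847412109, 0.07010000199079514]] [86 68 81 68] mean [0.5576 0.022 ]
tip 1358 [0.546  0.0111 0.2347]
flange 7873 ((0.5578328967094421, 0.022097203880548477), (0.12848396599292755, 0.12854905426502228), 58.66798782348633)
```

```bash
cat >> h.py <<'E'
from scipy.optimize import minimize
def plate_mask(q,hexa):
    """1 inside the plate outline incl. bore, q in plate frame (m)"""
    x,y=q.T
    if hexa: body=np.max([np.abs(x*np.cos(a)+y*np.sin(a)) for a in np.radians([30,90,150])],0)-.03
    else: body=np.hypot(x,y)-.03
    ear=np.max([np.abs(y)-.009,x-.058,-x],0)
    return np.minimum(body,ear)
def fit(im,z,band,c0,yaw0,hexa,ear_only=False):
    """fit plate pose to the depth points whose height lies in band, pixels projected on plane z"""
    P=cloud(im); v,u=np.mgrid[:480,:640]
    Q=world(im,np.c_[u.ravel(),v.ravel()],z)[:,:2]
    near=np.hypot(*(Q-c0).T)<.075
    m=((P[...,2]>band[0])&(P[...,2]<band[1])&(im["depth"]>0)).ravel()[near]; Q=Q[near]
    def cost(p):
        c,s=np.cos(p[2]),np.sin(p[2]); q=(Q-p[:2])@np.array([[c,-s],[s,c]])
        f=plate_mask(q,hexa); soft=1/(1+np.exp(f/.0006))
        w=np.hypot(*q.T)>.0205
        return np.sum((soft-m)[w]**2)/m.sum()
    best=min((minimize(cost,[*c0,yaw0+d],method="Nelder-Mead",options=dict(initial_simplex=np.array([*c0,yaw0+d])+np.array([[0,0,0],[.006,0,0],[0,.006,0],[0,0,.15]]),xatol=1e-5,fatol=1e-6,maxiter=400)) for d in (-.2,0,.2)),key=lambda r:r.fun)
    return best.x,best.fun,m.sum()
E
python3 - <<'E'
from h import *
im=load("sepA"); P=cloud(im); r=np.hypot(P[...,0]-.501,P[...,1]+.268)
print(np.histogram(P[r<.06][:,2],bins=np.arange(-.006,.02,.002)))
x,f,n=fit(im,.006,(.003,.010),np.array([.501,-.268]),np.radians(-55.6),True); print(x,np.degrees(x[2]),f,n)
for t in ["stack1"]:
    im=load(t);P=cloud(im); r=np.hypot(P[...,0]-.52,P[...,1]-.249)
    print(np.histogram(P[r<.06][:,2],bins=np.arange(-.006,.024,.002)))
    v,u=np.nonzero((r<.07)&(P[...,2]>.003)); k=slice(v.min()-5,v.max()+5),slice(u.min()-5,u.max()+5)
    hm=(np.clip(P[...,2],0,.02)/.02*255).astype(np.uint8)[k]
    cv2.imwrite("pics/e.png",cv2.resize(np.hstack([cv2.cvtColor(hm,cv2.COLOR_GRAY2BGR),im["frame"][k]]),None,fx=4,fy=4,interpolation=0)); print(k)
E
```

```text
(array([    0,  1039, 10353,  1247,   445,  3128,   280,     0,     0,
           0,     0,     0]), array([-0.006, -0.004, -0.002,  0.   ,  0.002,  0.004,  0.006,  0.008,
        0.01 ,  0.012,  0.014,  0.016,  0.018]))
[ 0.5006524  -0.26651127 -0.96243143] -55.143258813588595 0.04077767521142504 3775
(array([   0,  592, 6170,  916,  101,  873,  173,   41,   42,  255, 1969,
        266,    0,    0]), array([-0.006, -0.004, -0.002,  0.   ,  0.002,  0.004,  0.006,  0.008,
        0.01 ,  0.012,  0.014,  0.016,  0.018,  0.02 ,  0.022]))
(slice(np.int64(177), np.int64(484), None), slice(np.int64(-5), np.int64(644), None))
```

View pics/e.png

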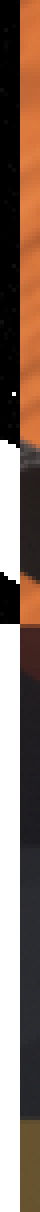

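Run:
```python
from h import *
im=load("stack1")
for y in (-152,-124):
    x,f,n=fit(im,.016,(.0115,.019),np.array([.52,.249]),np.radians(y),False); print("disc",x,np.degrees(x[2]),f,n)
P=cloud(im)
for (a,nm) in ((-152,'a'),(-124,'b')):
    a=np.radians(a); q=x[:2]+.048*np.array([np.cos(a),np.sin(a)]); r=np.hypot(P[...,0]-q[0],P[...,1]-q[1])
    print(nm,np.median(P[r<.006][:,2]))
m=(np.hypot(P[...,0]-.51,P[...,1]-.243)<.07)&(im["depth"]>0)
p=P[m]; p=p[(p[:,2]>.003)&(p[:,2]<.009)]; print("sep pts",len(p),p.min(0),p.max(0))
```

```text
disc [ 0.51952208  0.25032381 -2.14171941] -122.71148332900465 0.02723889587048076 2500
disc [ 0.51952215  0.25032377 -2.1417228 ] -122.71167732824982 0.027238895861375977 2500
a 0.0050146405790647275
b 0.01528516848038719
sep pts 1229 [0.46020389 0.2064689  0.00300848] [0.54920179 0.27983885 0.00896551]
```

```bash
cat >> h.py <<'E'
HUB=np.array([.5579,.0227]); HX=np.radians(-120.7); PY=HX+np.pi  # place with tool x along hub -x
def pick(xy,yaw,z):
    manip.gripper_open() if manip.state()["finger_gap"]<.08 else None
    manip.move_to(np.array([*xy,z+.07]),down(yaw)); manip.move_l(np.array([*xy,z]),.1); manip.hold(.2)
    manip.close(); manip.hold(.2); s=manip.state(); print("gap",s["finger_gap"],"f",s["finger_force"],s["ee_pos"].round(4))
    manip.move_l(np.array([*xy,z+.12]),.12)
def rep(msg):
    s=manip.state(); print(msg,"t",round(s["time"],2),"p",s["ee_pos"].round(4),"F",s["ft_force"].round(1),"M",s["moment"].round(2),"gap",round(s["finger_gap"],4)); return s
def lower(xy,z0,z1,f0,step=.004,speed=.04,lim=12):
    """go down in steps until z1 or the upward force grows by lim; returns the reached z"""
    z=z0
    while z>z1+1e-6:
        z=max(z-step,z1); manip.move_l(np.array([*xy,z]),speed)
        f=manip.state()["ft_force"]-f0
        if f[2]>lim: break
    return z,f
E
python3 - <<'E'
from h import *
pick([.5007,-.2665],np.radians(-55.14),.0095); rep("picked")
manip.move_to(np.array([*HUB,.13]),down(PY)); manip.hold(.3); s=rep("over hub")
im=grab("wrist","held1"); zt=.13-.0095+.006
P=cloud(im); print(np.histogram(P[...,2][np.hypot(P[...,0]-HUB[0],P[...,1]-HUB[1])<.06],bins=np.arange(.1,.15,.003)))
x,f,n=fit(im,zt,(zt-.006,zt+.003),HUB,PY,True); print(x-[*HUB,PY],np.degrees(x[2]-PY),f,n)
cv2.imwrite("pics/held1s.png",im["frame"])
E
```

```text
gap 0.05961603230688358 f 30.000009834766388 [ 0.5007 -0.2665  0.0095]
picked t 14.06 p [ 0.5003 -0.2662  0.1283] F [-0.4  0.4 -1.4] M [0.13 0.15 0.03] gap 0.0593
over hub t 15.68 p [0.5579 0.0221 0.13  ] F [-0.1  0.4 -0.7] M [-0.07  0.11  0.03] gap 0.0596
(array([    0,     0,     0,     0,     0,     0,   233,   782, 11592,
         353,   237,   252,   258,   275,   332,   288]), array([0.1  , 0.103, 0.106, 0.109, 0.112, 0.115, 0.118, 0.121, 0.124,
       0.127, 0.13 , 0.133, 0.136, 0.139, 0.142, 0.145, 0.148]))
[ 0.0004704   0.00062777 -0.00036713] -0.021034732910192665 0.052036906683031146 12768
```

View pics/held1s.png

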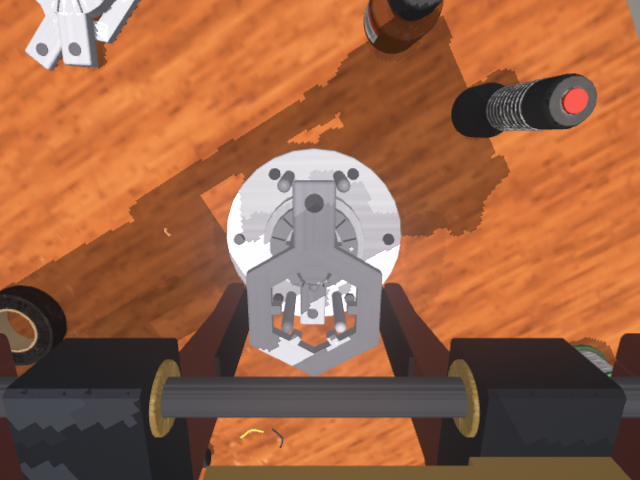

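Run:
```python
from h import *
f0=manip.state()["ft_force"]
manip.move_l(np.array([*HUB,.095]),.08)
z,f=lower(HUB,.095,.0435,f0); print(z,f.round(1)); rep("low")
```

```text
0.0435 [0.9 0.9 0.5]
low t 19.57 p [0.558  0.0227 0.0435] F [ 0.5  0.  -0. ] M [-0.02  0.09  0.02] gap 0.0594
```

Run:
```python
from h import *
f0=manip.state()["ft_force"]
z,f=lower(HUB,.0435,.0415,f0,step=.0005,speed=.02,lim=3); print(z,f.round(1))
manip.gripper_open(); manip.move_l(np.array([*HUB,.13]),.2); rep("rel")
manip.move_to(np.array([*HUB,.15]),down(PY)) ; manip.hold(.2); im=grab("wrist","pl1")
P=cloud(im); zt=.040
print(np.histogram(P[...,2][np.hypot(P[...,0]-HUB[0],P[...,1]-HUB[1])<.055],bins=[.03,.034,.036,.038,.040,.042,.044,.05]))
x,f,n=fit(im,zt,(.0355,.043),HUB,PY,True); print(x-[*HUB,PY],np.degrees(x[2]-PY),f,n)
# next disc
pick([.5195,.2503],np.radians(57.29),.0155); rep("picked")
manip.move_to(np.array([*HUB,.13]),down(PY)); manip.hold(.3); s=rep("over hub")
im=grab("wrist","held2"); zt=.13-.0155+.016
x,f,n=fit(im,zt,(zt-.005,zt+.003),HUB,PY+np.pi,False); print(x-[*HUB,PY],np.degrees(x[2]-HX),f,n)
cv2.imwrite("pics/held2s.png",np.hstack([cv2.resize(load("pl1")["frame"],(400,300)),cv2.resize(im["frame"],(400,300))]))
```

```text
0.043 [-2.5 -0.   3.1]
rel t 21.03 p [0.5577 0.0227 0.1292] F [ 0.6 -0.  -1.4] M [-0.08  0.11 -0.  ] gap 0.0876
(array([ 779,  197,  332, 3648,  427,   69,  212]), array([0.03 , 0.034, 0.036, 0.038, 0.04 , 0.042, 0.044, 0.05 ]))
[ 0.00012788  0.00058202 -0.00021777] -0.012477112784272895 0.12006434198899033 4606
gap 0.059442882657010226 f 30.0000576605089 [0.5195 0.2503 0.0155]
picked t 25.43 p [0.519  0.2501 0.1343] F [ 1.   0.7 -1.7] M [-0.06  0.11 -0.01] gap 0.0593
over hub t 26.65 p [0.5579 0.0238 0.13  ] F [ 0.2  0.2 -0.9] M [-0.04  0.11  0.01] gap 0.0599
[1.79797091e-04 1.93039826e-03 3.14229674e+00] 360.04034127678773 0.2149272466703583 10008
```

View pics/held2s.png

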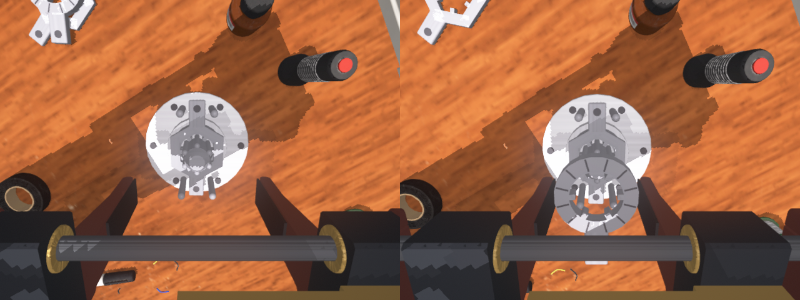

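Run:
```python
from h import *
manip.move_l(np.array([*HUB,.1]),.08); manip.hold(.2); f0=rep("hi")["ft_force"]
z,f=lower(HUB,.1,.0495,f0); print(z,f.round(1)); rep("low")
if z<.0496:
    z,f=lower(HUB,z,.0475,f0,step=.0005,speed=.02,lim=3); print(z,f.round(1)); rep("touch")
```

```text
hi t 27.43 p [0.5583 0.0226 0.1007] F [ 0.1  0.1 -1.8] M [-0.04  0.08  0.  ] gap 0.0597
0.0495 [ 0.6 -0.7  0.9]
low t 30.68 p [0.5579 0.0227 0.0495] F [ 0.7 -0.6 -0.8] M [-0.09  0.06  0.02] gap 0.0597
0.049 [-1.5 -1.3  5.8]
touch t 30.93 p [0.558  0.0227 0.0495] F [-1.5 -1.2  4.1] M [-0.08  0.46  0.  ] gap 0.0596
```

Seated. Release, verify, and measure the last separator.

Run:
```python
from h import *
manip.gripper_open(); manip.move_l(np.array([*HUB,.13]),.2); manip.hold(.2); im=grab("wrist","pl2")
P=cloud(im)
print(np.histogram(P[...,2][np.hypot(P[...,0]-HUB[0],P[...,1]-HUB[1])<.055],bins=[.03,.036,.04,.044,.046,.048,.050,.052,.054,.06]))
x,f,n=fit(im,.05,(.046,.0525),HUB,HX,False); print(x-[*HUB,HX],np.degrees(x[2]-HX),f,n)
manip.move_to(np.array([.51,.24,.15]),down(np.radians(28))); manip.hold(.3); im=grab("wrist","sep1")
x,f,n=fit(im,.006,(.003,.010),np.array([.51,.24]),np.radians(-150),True); print(x,np.degrees(x[2]),f,n); rep("")
print(manip.inverse_kinematics(np.array([*x[:2],.02]),down(x[2])),manip.inverse_kinematics(np.array([*HUB,.06]),down(PY-np.pi*2)))
cv2.imwrite("pics/s.png",np.hstack([cv2.resize(load("pl2")["frame"],(400,300)),cv2.resize(im["frame"],(400,300))]))
```

```text
(array([ 259, 1528,  403,  147,  389, 4356,  513,   82,  536]), array([0.03 , 0.036, 0.04 , 0.044, 0.046, 0.048, 0.05 , 0.052, 0.054,
       0.06 ]))
[-1.46293191e-04  3.33711314e-04 -1.31633990e-05] -0.0007542072071369295 0.07057454920852618 5388
[ 0.51733194  0.23977215 -2.82052124] -161.6039628164657 0.03971468267108631 3672
 t 33.62 p [0.5103 0.2392 0.1499] F [-0.1  0.3 -0.4] M [-0.05  0.1  -0.03] gap 0.0875
[ 3.74341763e-01  7.42190321e-02  1.62463272e+00 -4.44089210e-16
  1.44274090e+00 -1.51752598e+00] [-2.02642666e-02  1.40105104e-02  1.61353140e+00 -4.44089210e-16
  1.51405075e+00  5.15551814e-01]
```

View pics/s.png

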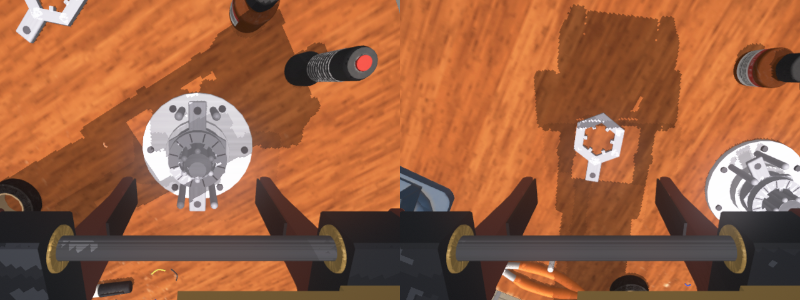

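Run:
```python
from h import *
pick([.5168,.2396],np.radians(-161.6),.0095); rep("picked")
manip.move_to(np.array([*HUB,.13]),down(PY)); manip.hold(.4); s=rep("over hub")
im=grab("wrist","held3"); zt=.13-.0095+.006
x,f,n=fit(im,zt,(zt-.006,zt+.003),HUB,PY,True); print(x-[*HUB,PY],np.degrees(x[2]-PY),f,n)
if abs(x[2]-PY)<.05 and np.hypot(*(x[:2]-HUB-[.0004,.0006]))<.0013:
    manip.move_l(np.array([*HUB,.1]),.08); manip.hold(.2); f0=rep("hi")["ft_force"]
    z,f=lower(HUB,.1,.0595,f0); print(z,f.round(1)); rep("low")
    if z<.0596:
        z,f=lower(HUB,z,.0575,f0,step=.0005,speed=.02,lim=3); print(z,f.round(1)); rep("touch")
```

```text
gap 0.059551789965913204 f 29.999297261238098 [0.5168 0.2396 0.0095]
picked t 39.09 p [0.5163 0.2394 0.1283] F [ 0.3  0.  -0.7] M [0.03 0.   0.02] gap 0.0595
over hub t 41.26 p [0.5579 0.0229 0.13  ] F [-0.1  0.  -0.9] M [-0.05  0.07 -0.01] gap 0.0597
[0.00074849 0.00188393 0.00401239] 0.22989286419371982 0.05281685535630119 12778
```

Run:
```python
from h import *
T=HUB-[.0004,.0011]
manip.move_l(np.array([*T,.1]),.08); manip.hold(.2); f0=rep("hi")["ft_force"]
z,f=lower(T,.1,.0595,f0); print(z,f.round(1)); rep("low")
if z<.0596:
    z,f=lower(T,z,.0575,f0,step=.0005,speed=.02,lim=3); print(z,f.round(1)); rep("touch")
```

```text
hi t 42.03 p [0.5578 0.0216 0.1006] F [-0.4  0.1 -0.7] M [-0.02  0.12 -0.05] gap 0.0594
0.0595 [ 1.  -2.2 -0.1]
low t 44.78 p [0.5575 0.0216 0.0595] F [ 0.6 -2.1 -0.8] M [ 0.02  0.13 -0.01] gap 0.0591
0.059 [-2.1 -0.   3.7]
touch t 45.03 p [0.5575 0.0216 0.0595] F [-2.4  0.1  3. ] M [ 0.01  0.52 -0.04] gap 0.0594
```

Run:
```python
from h import *
T=HUB-[.0004,.0011]
manip.gripper_open(); manip.move_l(np.array([*T,.15]),.2); manip.hold(.3); im=grab("wrist","pl3")
P=cloud(im)
print(np.histogram(P[...,2][np.hypot(P[...,0]-HUB[0],P[...,1]-HUB[1])<.055],bins=[.03,.04,.044,.05,.052,.054,.056,.058,.06]))
x,f,n=fit(im,.056,(.052,.0585),HUB,PY,True); print(x-[*HUB,PY],np.degrees(x[2]-PY),f,n)
# flatness of the top plate
b=P[(P[...,2]>.052)&(P[...,2]<.0585)&(np.hypot(P[...,0]-HUB[0],P[...,1]-HUB[1])<.06)]
print(np.linalg.lstsq(np.c_[b[:,:2]-HUB,np.ones(len(b))],b[:,2],rcond=None)[0].round(4)); rep("")
cv2.imwrite("pics/f.png",im["frame"])
```

```text
(array([ 457,  170,  989,  207,  416, 4540,  546,  250]), array([0.03 , 0.04 , 0.044, 0.05 , 0.052, 0.054, 0.056, 0.058, 0.06 ]))
[-3.48429565e-05  4.86478164e-05  1.00134680e-03] 0.05737294570232424 0.06588244258749662 5677
[ 0.0002 -0.0012  0.0551]
 t 46.62 p [0.5571 0.0216 0.1489] F [-0.3 -0.4  0.8] M [-0.08  0.06  0.03] gap 0.0879
```

View pics/f.png

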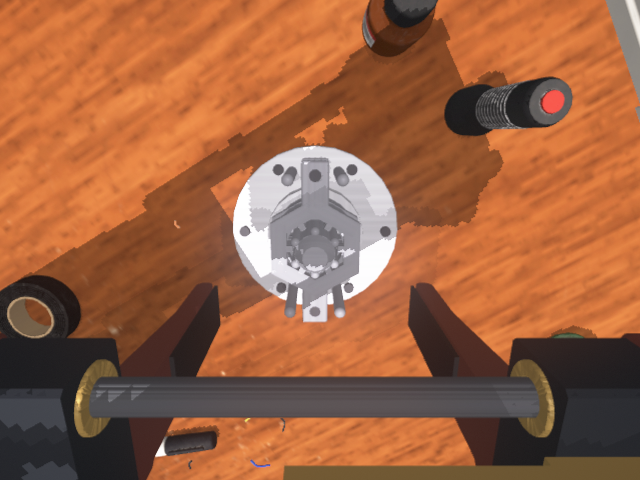

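The picture shows the top separator flat on the hub (centre near 315,250). Its ear is between the far pins at (315,175), the discs' ears are between the near pins at (315,310), and the bottle and torch still stand.

```bash
python3 -c "
from bench import manip
print(manip.job_done())"
```

```text
the job is handed in; nothing more can be done
None
```

The brake pack is finished and handed in at about 47 s of robot time: separator_2, then disc_2, then separator_1. Each measured home at its expected height, with the separators' ears opposite the fitted disc's and disc_2's on its side. Everything is released; the torch and bottle were still standing in the last picture, and the arm never worked near the spool, which that view barely shows.

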